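# Fit the spare knob on the gas hob and keep the igniter sparking

### The job

Fold both long flaps of the spare-parts carton back past upright, take out the new knob and turn it so that the flat in its bore matches the flat of the hob's bare D-shaped spindle. Push it fully home there and press it right in against the valve spring (the gas is off; pressed in, the igniter sparks while I check the electrodes): finish while still holding the knob pressed in, and leave the rest of the things on the counter where they are.

Things in the scene. Friction and masses are not known exactly. Their poses are not given: they have to be found in the camera images.
- carton: Cardboard spare-parts carton, fixed: 128 mm along its x, 208 mm along its y, rim 50 mm above its origin (centre of its underside, on the counter), walls and floor 4 mm. A card divider 24 mm high at y = 0 makes two compartments: the spare knob lies in one, a burner cap in the other (either way round). The short end flaps already hang down outside its y ends.
- flap_near (a joint): Angle of the carton's long flap on its -x side (robot's side), rad: 0 flat over the opening, 1.57 upright, 2.6 folded right back outward (stop). A card 62 mm deep from its crease, 202 mm long, 3.5 mm thick; it starts sprung up 0.75 to 1.1 rad, so there is a gap between the two flaps' free edges. Its crease is stiff (0.02 N m): it stays where it is pushed.
- flap_far (a joint): The same for the long flap on the carton's +x side, mirrored: grows as it opens outward to +x.
- flap_near_hinge (a point): Middle of the near flap's crease, on the carton's rim (carton frame x = -64, z = 50 mm); the crease runs along the carton's y.
- flap_far_hinge (a point): Middle of the far flap's crease, on the carton's rim (carton frame x = +64, z = 50 mm).
- knob: Loose spare knob, black plastic, 60 g, upright; origin: centre of its underside, z up. Skirt 50 mm across, 8 mm high; on it a bar grip 46 mm long (its x), 20 mm wide (its y), 8 to 30 mm up: pinch there. White pointer line along the bar's top on its +x half. Blind D bore in the underside, on the axis, 16 mm deep, radius 6.7 mm, its flat on the +x (pointer) side 2.2 mm from the axis.
- knob_seat (a point): Centre of the roof of the knob's bore, 16 mm above the knob's underside; axes as the knob's. Meets spindle_tip when the knob is fully home.
- spindle_tip (a point): End of the bare brass spindle, on its axis, z up, 23 mm above the hob's plate when not pressed. Spindle 12 mm across, D-shaped for its last 18 mm, the flat on this point's +x side 1.5 mm from the axis, last 2 mm chamfered 1.2 mm. It does not turn; the flat's angle differs each time. 0.7 mm play in the bore. Knob home: its underside is 7 mm above the plate, 2 mm when fully pressed.
- spindle (a joint): How far the spindle is pressed in, m: 0 released, 0.005 fully in (stop). A spring pushes it back out with about 5 N at 0 and 8 N fully in; it comes out again when let go.
- hob: Stainless two-burner table-top gas hob, fixed: 520 mm along its x, 300 mm along its y, plate top 80 mm above its origin (centre of its underside). Cast-iron pan supports stand on it, up to 120 mm above the counter, from 135 mm behind its front (-x) edge. Two valves in a row 55 mm from the front edge, 55 mm left and right of the middle: one has its knob on, one is bare (either way round).
- valve_fitted: The other valve of the hob with the same black knob already on it (fixed, leave alone): origin on its axis at the hob's plate, knob up to 37 mm above the plate.
- burner_cap: Bystander: spare black burner cap, a 54 mm disc 11 mm high, in the other compartment of the carton.
- screwdriver: Bystander: screwdriver 200 mm long lying on the counter between robot and hob.
- palette_knife: Bystander: palette knife 240 mm long lying on the counter between robot and carton.
- cup_a: Bystander: lidded dessert cup, 73 mm across, 64 mm high, beyond the carton.
- cup_b: Bystander: another lidded dessert cup of the same size.
- sugar_jar: Bystander: glass jar 84 mm across, 130 mm high, right of the hob.
- cake: Bystander: round cake on a gold board 190 mm across, 80 mm high, left of the carton.

How it is judged:
By the outcome, as a careful person would: the job done as asked, in the order asked, and still so for the second after the job is handed in, while the arm keeps its last pose, push and grip.
It also fails if it takes over 62 s, if anything falls off the work surface, if the arm or the gripper's body presses on something with over 40 N, if the wrist force passes 120 N, or if a joint passes its speed limit or range.

### The arm

A 7-joint arm with a two-finger parallel gripper is mounted at the origin on the work surface. World frame = base frame: x ahead of the robot, y to its left, z up, the work surface at z = 0. Lengths are in mm, angles in rad, forces in N, time in s.
With the tool pointing down it reaches from about 400 to 875 mm from the base axis. Payload 4.4 kg.
Tool frame: the origin (TCP) lies between the finger pads; the fingertips stand 11 mm ahead of it and the grasp point (between the pads) lies 8 mm behind it; y points along the fingers, x is the direction in which the jaws open and shut, and the axes are right-handed (so a half turn about y gives the same grasp; the last joint's range is limited). The gripper opens to 85 mm and grips with 20 to 120 N. Pads are 22 mm wide; open, the fingers measure 114 mm over their backs; the gripper's body (76 mm by 85 mm) begins 54 mm behind the grasp point. The pads swing forward as they close: fully open they stand 13 mm farther back than shut.
Start: joints at [1.108, 0.628, 0.038, 1.517, -0.027, 0.996, -0.02], TCP at [251.233, -599.5, 242.313] pointing down, gripper open.
Joint ranges: [-3.06, 3.06], [-0.37, 2.12], [-1.25, 1.32], [0.18, 2.47], [-1.1, 4.24], [0.23, 1.98], [-2.94, 2.94]. Speed limits (rad/s): [2.57, 2.57, 3.14, 3.14, 3.14, 3.14, 3.14].

### API

Orientations are given as [roll, pitch, yaw] about the fixed x, y, z axes, in that order (R = Rz(yaw) Ry(pitch) Rx(roll)).
In Python, from cell import * gives the robot as it stands.
- The arm moves only by the shell command python3 -m jog 'ROWS'. ROWS is JSON, a list of rows, each an object of numbers: "x", "y", "z": the shift along the tool's x, y, z in mm; "ax", "ay", "az": the turn, a rotation vector about the tool's x, y, z in rad; "grip": the finger opening in mm, from 0 to 85.4. In form: [{"x": .., "y": .., "z": .., "ax": .., "ay": .., "az": .., "grip": ..}, ...]. A call has 1 to 5 rows; each row is the pose to reach, as a shift and turn from the pose commanded when the call began, along the tool's axes at that moment; what a row does not reach only later rows make up. A row lasts 1/10 s, in which the tool goes at most 50 mm and 8.59 degrees, less where a joint would pass 70% of its speed; a pose out of reach is approached as far as the arm can. A call with a gripper value outside its range is refused whole. The fingers move at their own pace and stop on an object; the grip force is fixed at half the most. Time passes only in rows, so rows that repeat a pose let the fingers close. It gives the time, the measured TCP pose, the force and the opening at its end, in the units of the state.
- read_state(): the state, without advancing time (a new reading comes with each control period).
- get_image(name): name is "scene" or "top" or "wrist"; returns a dict with "color" (384x512x3 uint8, red, green, blue), "vfov" (degrees; the focal length in pixels is half the picture's height over the tangent of half this angle, whatever the lens; pixels are square), "cx", "cy" (the principal point, pixels), "k1" (the pictures are not rectified: a ray, as slopes to the right and down, at radius r is drawn at 1 + k1 r^2 times it, then the intrinsics apply), "camera_from_world" (4x4, takes a point from world to camera coordinates). Camera axes: x right, y down, z forward; pixel columns grow to the right and rows downward; lengths in mm; the calibration is good to about 2 mm. A picture is of the moment at which its call begins. There is no depth.
- finish_job(): hands the job in, once; it reports no verdict.
The state is a dict: "clock": time; "qpos": joint angles; "qd": joint speeds; "tau": joint torques, N m; "eef_pos": TCP position; "tool_rot": TCP orientation; "force": force on the tool from outside, world axes, zero at the start; "torque": the same for the moment, N m; "width": finger opening in mm.
Only numpy, scipy, OpenCV 4.12 (cv2) and the standard library are available. Lean on these libraries where they do the work, as an engineer would, in place of code of your own. Each camera call takes 0.05 s, during which the arm holds its last target.

## Working session

There is one attempt and no reset: what is moved stays moved. The work goes in short steps, Python scripts to look and compute and a shell command to move; the robot and the scene stay as the last step left them, time stands still between calls to the robot, and variables do not carry over. Pictures are saved under pics/ and viewed, and the job is handed in when it is done.

```bash
ls; mkdir -p pics; python3 - <<'E'
from cell import *
import cv2,json
print(read_state())
for n in ["scene","top","wrist"]:
    im=get_image(n); cv2.imwrite(f"pics/{n}0.png",im["color"][:,:,::-1])
    print(n,im["vfov"],im["cx"],im["cy"],im["k1"],im["camera_from_world"])
E
```

```text
pics
{'clock': 0.0, 'qpos': array([ 1.10821322,  0.62934009,  0.03843952,  1.51837804, -0.02702553,
        0.99626673, -0.01999447]), 'qd': array([ 0.00139788, -0.00079684,  0.00107113, -0.00150115,  0.00067232,
        0.00013808,  0.00160218]), 'tau': array([-8.44148576e-05, -5.63403118e+01,  1.22627746e+00, -1.93443722e+01,
        1.09485284e-02,  1.05050305e-02,  4.75226685e-06]), 'eef_pos': array([ 250.9981755 , -598.93386257,  241.38970264]), 'tool_rot': array([-1.57079796,  0.00187457, -1.17401985]), 'force': array([ 0.1968599 , -0.0131613 ,  1.30570159]), 'torque': array([ 0.03131887,  0.06337092, -0.00649027]), 'width': 85.39593928611184}
scene 48.385974712253436 256.1345397510338 189.4002223895414 -0.07958076263697941 [[ 8.22384770e-01  5.68928597e-01  1.88177758e-03 -4.55283355e+02]
 [ 4.83636420e-01 -6.97345558e-01 -5.28965959e-01 -2.43027488e+02]
 [-2.99631612e-01  4.35923645e-01 -8.48640956e-01  1.71576218e+03]
 [ 0.00000000e+00  0.00000000e+00  0.00000000e+00  1.00000000e+00]]
top 47.46437241422442 257.0613777808503 194.33043813804153 -0.1128140436796967 [[-1.38654821e-02 -9.99891103e-01 -5.05272624e-03  2.04368176e+01]
 [-9.93017900e-01  1.43618406e-02 -1.17086242e-01  5.44460625e+02]
 [ 1.17146058e-01  3.39399042e-03 -9.93108897e-01  1.68308078e+03]
 [ 0.00000000e+00  0.00000000e+00  0.00000000e+00  1.00000000e+00]]
wrist 63.65371976351734 260.2123373863102 191.10321994308387 -0.04854386545323522 [[ 3.87851526e-01 -9.21720501e-01 -1.58505104e-03 -6.49583443e+02]
 [-8.76498670e-01 -3.69353546e-01  3.08752391e-01 -4.23012267e+01]
 [-2.85168853e-01 -1.18360791e-01 -9.51141130e-01  3.80235662e+02]
 [ 0.00000000e+00  0.00000000e+00  0.00000000e+00  1.00000000e+00]]
```

View pics/scene0.png

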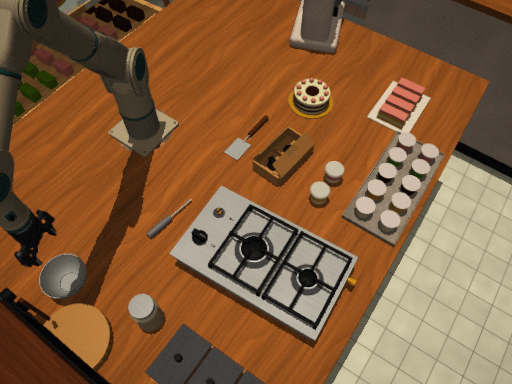

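View pics/top0.png

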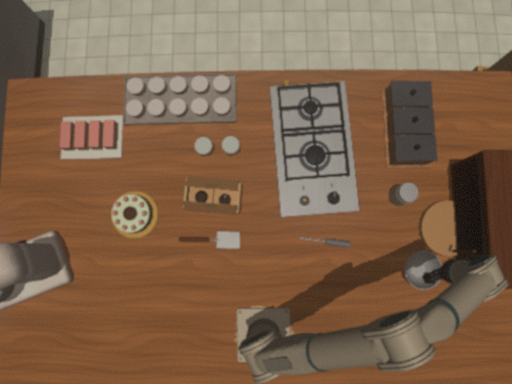

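View pics/wrist0.png

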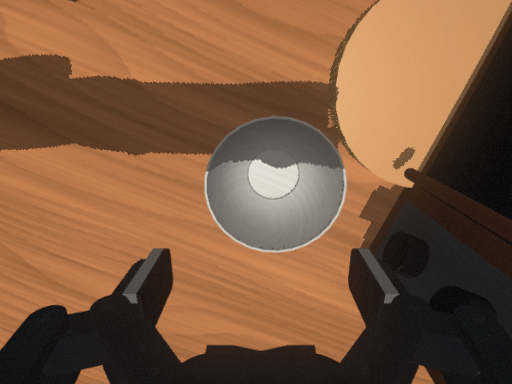

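The scene shows the carton at top-view (213,195), bare spindle at (304,200), fitted knob at (334,198). Build helpers and zoom.

```bash
cat > h.py <<'E'
from cell import *
import cv2,numpy as np
def cam(n):
    im=get_image(n); h=im["color"].shape[0]
    f=h/2/np.tan(np.radians(im["vfov"])/2)
    im["f"]=f; return im
def proj(im,P):
    P=np.atleast_2d(P).astype(float); T=im["camera_from_world"]
    c=P@T[:3,:3].T+T[:3,3]; s=c[:,:2]/c[:,2:]; r2=(s**2).sum(1,keepdims=True)
    s=s*(1+im["k1"]*r2); return s*im["f"]+[im["cx"],im["cy"]]
def ray(im,uv):
    d=(np.array(uv,float)-[im["cx"],im["cy"]])/im["f"]; s=d.copy()
    for _ in range(20): s=d/(1+im["k1"]*(s@s))
    T=im["camera_from_world"]; R=T[:3,:3]; o=-R.T@T[:3,3]
    v=R.T@np.array([s[0],s[1],1]); return o,v/np.linalg.norm(v)
def onz(im,uv,z):
    o,v=ray(im,uv); return o+v*(z-o[2])/v[2]
def tri(rays):
    A=np.zeros((3,3));b=np.zeros(3)
    for o,v in rays:
        M=np.eye(3)-np.outer(v,v);A+=M;b+=M@o
    p=np.linalg.solve(A,b); return p,[np.linalg.norm((np.eye(3)-np.outer(v,v))@(p-o)) for o,v in rays]
def crop(im,u0,v0,u1,v1,name,k=8,marks=()):
    c=np.ascontiguousarray(cv2.resize(im["color"][v0:v1,u0:u1,::-1],None,fx=k,fy=k,interpolation=cv2.INTER_CUBIC))
    for u,v in marks: cv2.circle(c,(int((u-u0+.5)*k),int((v-v0+.5)*k)),3,(0,255,0),1)
    cv2.imwrite("pics/"+name,c)
def st():
    s=read_state(); print(round(s["clock"],2),s["eef_pos"].round(1),s["tool_rot"].round(3),s["force"].round(1),s["torque"].round(2),round(s["width"],1),s["qpos"].round(2))
E
python3 - <<'E'
from h import *
t=cam("top"); s=cam("scene")
crop(t,178,170,248,220,"t1.png",11); crop(s,245,120,320,190,"s1.png",8); crop(t,268,180,360,220,"t2.png",8); crop(s,165,185,265,265,"s2.png",8)
for n,uv in dict(cLL=(185,207),cUL=(185,178),cLR=(240,213),cUR=(242,183)).items(): print(n,onz(t,uv,50).round(0))
for n,uv in dict(FL=(282,216),FR=(357,211),BL=(270,88),BR=(346,82)).items(): print(n,onz(t,uv,80).round(0))
print(onz(t,(304,200),100),onz(t,(334,198),115))
E
```

```text
cLL [497. 294.  50.]
cUL [611. 294.  50.]
cLR [471.  80.  50.]
cUR [588.  71.  50.]
FL [455. -81.  80.]
FR [ 469. -368.   80.]
BL [962. -45.  80.]
BR [ 984. -348.   80.]
[ 512.61378989 -164.04565042  100.        ] [ 516.91971615 -275.25617788  115.        ]
```

```bash
ls pics
```

```text
s1.png
s2.png
scene0.png
t1.png
t2.png
top0.png
wrist0.png
```

View pics/t1.png

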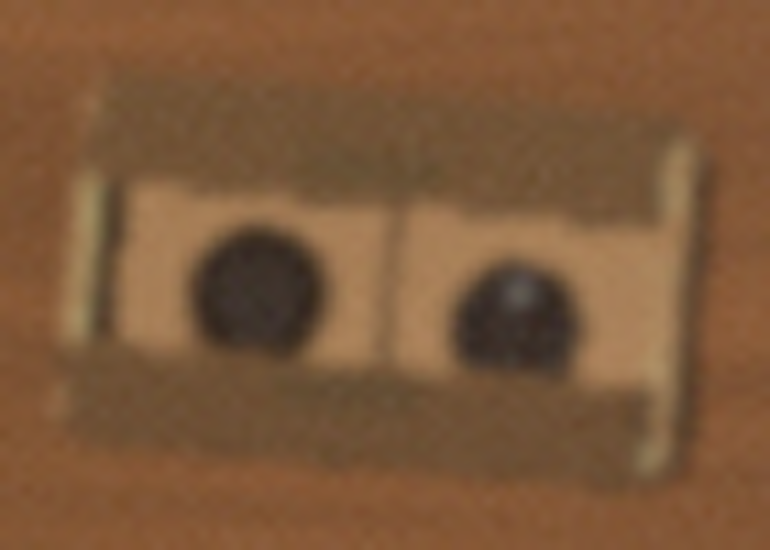

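View pics/s1.png

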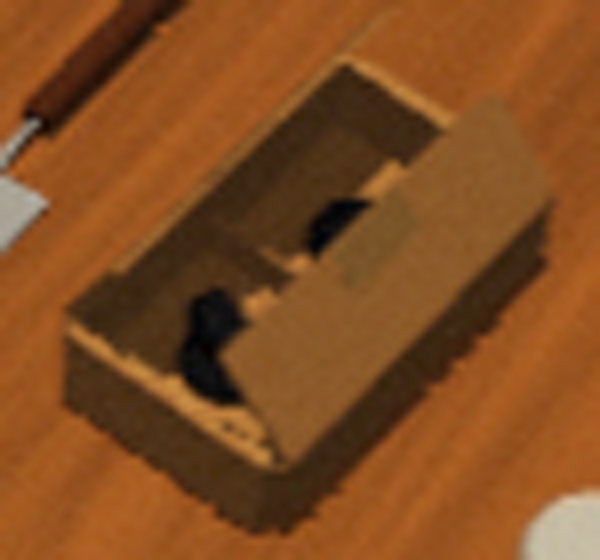

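View pics/t2.png

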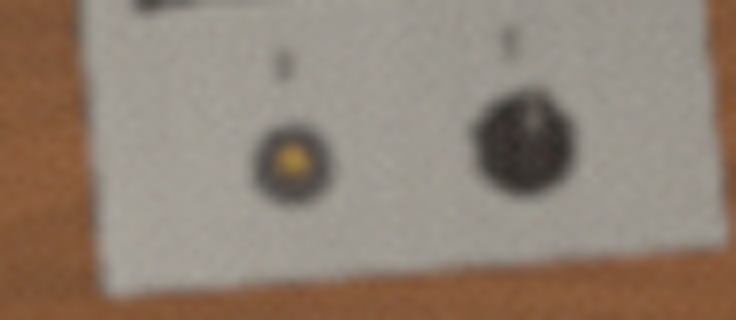

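View pics/s2.png

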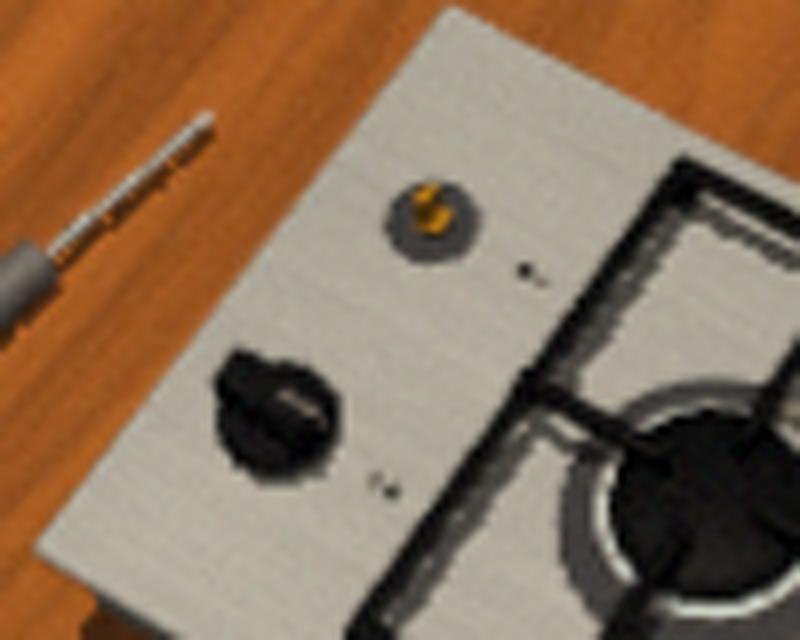

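Knob (bar and glossy pointer) is in the right-hand compartment, top (224,199); cap left. Flap edges overlap the top view. Now plan a move so the wrist camera sees the carton.

```bash
cat >> h.py <<'E'
from scipy.spatial.transform import Rotation as Ro
def rows(pos,rot):
    """shift/turn in tool axes from present measured pose to world pos, rpy"""
    s=read_state(); R0=Ro.from_euler('xyz',s["tool_rot"]); R1=Ro.from_euler('xyz',rot)
    d=R0.inv().apply(np.array(pos,float)-s["eef_pos"]); w=(R0.inv()*R1).as_rotvec()
    print("shift",d.round(1),"turn",w.round(3)); return d,w
E
python3 - <<'E'
from h import *
w=cam("wrist"); T=w["camera_from_world"]; R=T[:3,:3]
s=read_state(); R0=Ro.from_euler('xyz',s["tool_rot"])
print("cam pos in tool",R0.inv().apply(-R.T@T[:3,3]-s["eef_pos"]).round(1)," cam fwd in tool",R0.inv().apply(R[2]).round(3), R0.inv().apply(R[0]).round(3))
print(proj(w,s["eef_pos"]))
rows([480,170,330],[-1.5708,0,-0.11])
E
```

```text
cam pos in tool [   0.3 -132.1   78.1]  cam fwd in tool [ 0.     0.951 -0.309] [1.    0.    0.002]
[[259.34802312 260.20954412]]
shift [-621.2  -87.6  508.4] turn [-0.000e+00 -1.064e+00 -1.000e-03]
```

```bash
python3 - <<'E'
from h import *
rows([547,238,290],[-1.5708,0,-0.11])
E
```

```text
shift [-658.   -47.6  596.4] turn [-0.000e+00 -1.064e+00 -1.000e-03]
```

```bash
python3 -m jog '[{"x":-36,"y":-12,"z":33,"grip":0},{"x":-72,"y":-24,"z":66,"grip":0},{"x":-108,"y":-36,"z":99,"grip":0},{"x":-145,"y":-48,"z":132,"grip":0},{"x":-182,"y":-48,"z":165,"grip":0}]'; python3 -m jog '[{"x":-37,"z":33,"ay":-0.14,"grip":0},{"x":-74,"z":66,"ay":-0.28,"grip":0},{"x":-110,"z":100,"ay":-0.42,"grip":0},{"x":-147,"z":133,"ay":-0.56,"grip":0},{"x":-184,"z":166,"ay":-0.7,"grip":0}]'; python3 - <<'E'
from h import *
st();rows([547,238,290],[-1.5708,0,-0.11])
E
```

```text
0.3 [ 251.2 -599.3  242. ] [-1.571e+00  1.000e-03 -1.174e+00] [ 0.6 -0.6  0.8] [ 0.01 -0.   -0.02] 85.2 [ 1.11  0.63  0.04  1.52 -0.03  1.   -0.02]
shift [-658.   -47.6  596.4] turn [-0.000e+00 -1.064e+00 -1.000e-03]$[0]: bad value
$[0]: bad value
```

```bash
python3 -m jog '[{"x":-36,"y":-12,"z":33,"ax":0,"ay":0,"az":0,"grip":0},{"x":-72,"y":-24,"z":66,"ax":0,"ay":0,"az":0,"grip":0},{"x":-108,"y":-36,"z":99,"ax":0,"ay":0,"az":0,"grip":0},{"x":-145,"y":-48,"z":132,"ax":0,"ay":0,"az":0,"grip":0},{"x":-182,"y":-48,"z":165,"ax":0,"ay":0,"az":0,"grip":0}]'
```

```text
clock: 0.8
eef_pos: [333.7, -368.2, 291.8]
tool_rot: [-1.569, -0.003, -1.175]
force: [1.3, 0.0, -0.4]
width: 12.0
```

```bash
python3 -m jog '[{"x":-37,"y":0,"z":33,"ax":0,"ay":-0.14,"az":0,"grip":0},{"x":-74,"y":0,"z":66,"ax":0,"ay":-0.28,"az":0,"grip":0},{"x":-110,"y":0,"z":100,"ax":0,"ay":-0.42,"az":0,"grip":0},{"x":-147,"y":0,"z":133,"ax":0,"ay":-0.56,"az":0,"grip":0},{"x":-184,"y":0,"z":166,"ax":0,"ay":-0.7,"az":0,"grip":0}]'; python3 - <<'E'
from h import *
st();rows([547,238,290],[-1.5708,0,-0.11])
E
```

```text
clock: 1.3
eef_pos: [415.0, -133.5, 290.7]
tool_rot: [-1.571, -0.001, -0.469]
force: [1.3, -0.2, -0.1]
width: -0.0
1.3 [ 415.  -133.5  290.7] [-1.571e+00 -1.000e-03 -4.690e-01] [ 1.3 -0.2 -0.1] [-0.02 -0.06 -0.03] -0.0 [ 0.43  0.27 -0.24  2.01  0.08  0.87 -0.31]
shift [-50.    0.6 391.1] turn [ 0.    -0.359  0.001]
```

```bash
python3 -m jog '[{"x":-6,"y":0,"z":48,"ax":0,"ay":-0.1,"az":0,"grip":0},{"x":-12,"y":0,"z":96,"ax":0,"ay":-0.2,"az":0,"grip":0},{"x":-18,"y":0,"z":144,"ax":0,"ay":-0.3,"az":0,"grip":0},{"x":-24,"y":0,"z":192,"ax":0,"ay":-0.36,"az":0,"grip":0},{"x":-31,"y":0,"z":240,"ax":0,"ay":-0.36,"az":0,"grip":0}]';python3 - <<'E'
from h import *
st();rows([547,238,290],[-1.5708,0,-0.11])
E
```

```text
clock: 1.8
eef_pos: [497.2, 94.0, 290.5]
tool_rot: [-1.571, -0.001, -0.113]
force: [0.7, 0.2, -1.1]
width: 0.3
1.8 [497.2  94.  290.5] [-1.571e+00 -1.000e-03 -1.130e-01] [ 0.7  0.2 -1.1] [-0.02 -0.04 -0.02] 0.3 [ 0.04  0.38 -0.39  1.84  0.17  0.95 -0.54]
shift [ 33.2   0.6 148.7] turn [-0.    -0.003  0.001]
```

```bash
python3 -m jog '[{"x":10,"y":0,"z":48,"ax":0,"ay":0,"az":0,"grip":0},{"x":22,"y":0,"z":96,"ax":0,"ay":0,"az":0,"grip":0},{"x":33,"y":0,"z":149,"ax":0,"ay":0,"az":0,"grip":0},{"x":33,"y":0,"z":149,"ax":0,"ay":0,"az":0,"grip":0}]';python3 - <<'E'
from h import *
w=cam("wrist");cv2.imwrite("pics/w1.png",w["color"][:,:,::-1]);st()
E
```

```text
clock: 2.2
eef_pos: [546.1, 245.0, 290.2]
tool_rot: [-1.564, 0.0, -0.105]
force: [-0.5, -0.1, -0.3]
width: -0.2
2.25 [546.  241.7 289.9] [-1.568e+00  1.000e-03 -1.080e-01] [-0.7  0.3  0.7] [ 0.01 -0.07 -0.02] -0.1 [-0.22  0.52 -0.39  1.6   0.22  1.05 -0.77]
```

View pics/w1.png

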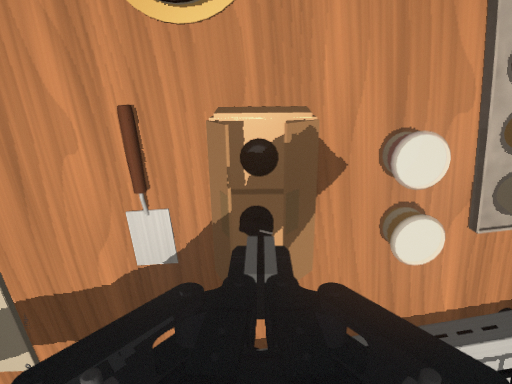

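```bash
python3 - <<'E'
from h import *
w=cam("wrist"); crop(w,190,95,340,205,"w1c.png",5)
for uv in [(210,119),(316,117)]: print(onz(w,uv,50).round(1))
t=cam("top")
E
```

```text
[491.3 295.5  50. ]
[615.9 284.5  50. ]
```

View pics/w1c.png

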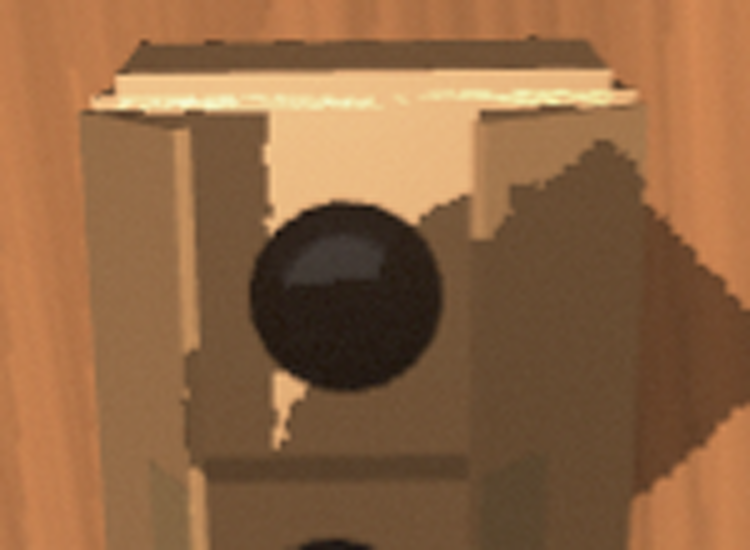

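```bash
python3 - <<'E'
from h import *
w=cam("wrist")
a=onz(w,(207.5,115),50);b=onz(w,(318,113.5),50);print(a.round(1),b.round(1),np.linalg.norm(b-a))
# knob/cap positions
print("cap",onz(w,(190+346/5,95+296/5),12).round(1))
x=(b-a)/np.linalg.norm(b-a);yaw=np.arctan2(x[1],x[0]);print("yaw",yaw)
y=np.array([-x[1],x[0],0]);c=(a+b)/2-104*y;print("centre",c.round(1))
Rc=lambda p:c+p[0]*x+p[1]*y+np.array([0,0,p[2]-50])
# divider check & edges
for p in [(-64,-104,50),(64,-104,50),(-60,0,24),(60,0,24),(-64,104,50)]: print(p,Rc(p).round(0),proj(w,Rc(p)).round(1),proj(cam("top"),Rc(p)).round(1))
E
```

```text
[489.4 294.1  50. ] [618.6 281.4  50. ] 129.8326582551721
cap [543.5 233.3  12. ]
yaw -0.09844003435030424
centre [543.8 184.3  50. ]
(-64, -104, 50) [470.  87.  50.] [[218.1 269.3]] [[238.1 213.3]]
(64, -104, 50) [597.  74.  50.] [[310.6 268.2]] [[241.  180.6]]
(-60, 0, 24) [484. 190.  24.] [[219.2 192. ]] [[212.2 210.5]]
(60, 0, 24) [603. 178.  24.] [[307.7 190.9]] [[215.1 180.5]]
(-64, 104, 50) [490. 294.  50.] [[208.3 115. ]] [[184.9 208.7]]
```

```bash
python3 - <<'E'
from h import *
st();rows([543.8,184.3,83],[-1.5708,0,-0.1])
E
```

```text
2.65 [546.5 235.2 290.6] [-1.571 -0.    -0.116] [-0.3  0.2  0.2] [ 0.01 -0.01 -0.06] -0.3 [-0.21  0.52 -0.38  1.61  0.22  1.05 -0.77]
shift [  3.1 207.6 -50.8] turn [ 0.    -0.016  0.   ]
```

```bash
python3 -m jog '[{"x":3,"y":20,"z":-40,"ax":0,"ay":0.0,"az":0,"grip":0},{"x":3,"y":65,"z":-51,"ax":0,"ay":-0.015,"az":0,"grip":0},{"x":3,"y":112,"z":-51,"ax":0,"ay":-0.015,"az":0,"grip":0},{"x":3,"y":150,"z":-51,"ax":0,"ay":-0.015,"az":0,"grip":0},{"x":3,"y":150,"z":-51,"ax":0,"ay":-0.015,"az":0,"grip":0}]';python3 - <<'E'
from h import *
w=cam("scene");st();crop(w,220,80,330,190,"s2.png",5);rows([543.8,184.3,83],[-1.5708,0,-0.1])
w=cam("top");crop(w,178,150,258,220,"t3.png",8)
E
```

```text
clock: 3.15
eef_pos: [540.1, 183.1, 136.0]
tool_rot: [-1.576, 0.009, -0.1]
force: [-0.5, -0.8, 0.4]
width: 0.2
3.2 [542.1 184.4 138.9] [-1.573  0.004 -0.1  ] [0.3 0.2 0.7] [ 0.02  0.02 -0.03] -0.1 [-0.17  0.67 -0.32  1.82  0.31  0.7  -0.77]
shift [ 1.9 55.9  0.2] turn [ 0.002  0.    -0.004]
```

View pics/s2.png

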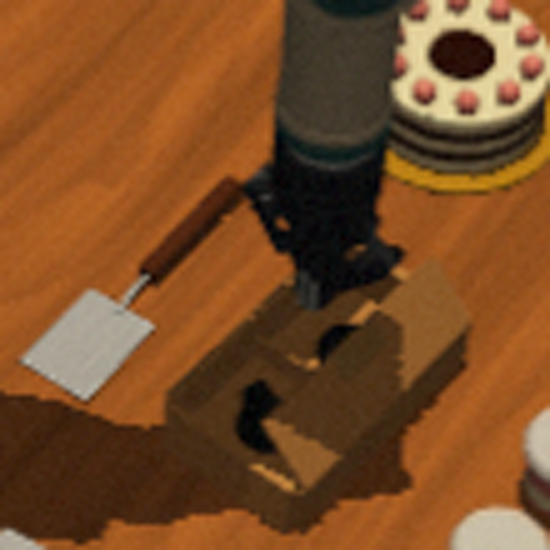

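Fingertips hover over the gap at the middle of the box (crop (310,300)). Go down and fold the near flap.

```bash
python3 -m jog '[{"x":2,"y":30,"z":0,"ax":0,"ay":0,"az":0,"grip":0},{"x":2,"y":55,"z":0,"ax":0,"ay":0,"az":0,"grip":0},{"x":-15,"y":55,"z":0,"ax":0,"ay":0,"az":0,"grip":0},{"x":-35,"y":55,"z":0,"ax":0,"ay":0,"az":0,"grip":0},{"x":-55,"y":55,"z":0,"ax":0,"ay":0,"az":0,"grip":0}]';python3 -m jog '[{"x":-12,"y":0,"z":0,"ax":0,"ay":0,"az":0,"grip":0},{"x":-24,"y":0,"z":0,"ax":0,"ay":0,"az":0,"grip":0},{"x":-28,"y":0,"z":0,"ax":0,"ay":0,"az":0,"grip":0}]';python3 - <<'E'
from h import *
w=cam("wrist");st();cv2.imwrite("pics/w2.png",w["color"][:,:,::-1])
E
```

```text
clock: 3.75
eef_pos: [490.8, 192.2, 88.0]
tool_rot: [-1.568, -0.005, -0.1]
force: [0.8, -0.1, -0.8]
width: -0.3
clock: 4.05
eef_pos: [461.0, 194.4, 86.5]
tool_rot: [-1.57, -0.002, -0.098]
force: [0.3, -0.2, 0.5]
width: -0.1
4.1 [460.6 194.4  86.2] [-1.57e+00 -1.00e-03 -9.80e-02] [-1.  -0.6  1.2] [-0.01  0.03 -0.06] 0.0 [-0.29  0.68 -0.25  2.06  0.36  0.45 -0.91]
```

View pics/w2.png

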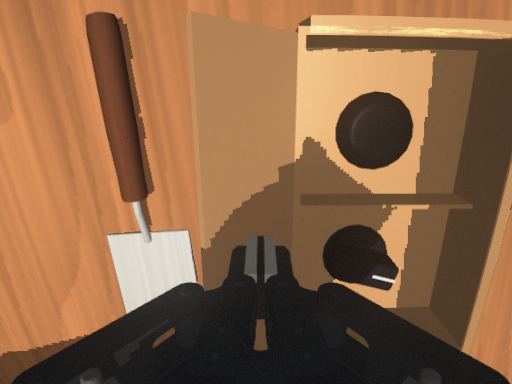

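Near flap folded right out (u 193–300). Now sweep to the far flap.

```bash
python3 -m jog '[{"x":35,"y":3,"z":0,"ax":0,"ay":0,"az":0,"grip":0},{"x":70,"y":3,"z":0,"ax":0,"ay":0,"az":0,"grip":0},{"x":92,"y":3,"z":0,"ax":0,"ay":0,"az":0,"grip":0},{"x":110,"y":3,"z":0,"ax":0,"ay":0,"az":0,"grip":0},{"x":125,"y":3,"z":0,"ax":0,"ay":0,"az":0,"grip":0}]';python3 -m jog '[{"x":14,"y":0,"z":0,"ax":0,"ay":0,"az":0,"grip":0},{"x":28,"y":0,"z":0,"ax":0,"ay":0,"az":0,"grip":0},{"x":43,"y":0,"z":0,"ax":0,"ay":0,"az":0,"grip":0},{"x":43,"y":0,"z":0,"ax":0,"ay":0,"az":0,"grip":0}]';python3 - <<'E'
from h import *
w=cam("wrist");st();cv2.imwrite("pics/w3.png",w["color"][:,:,::-1]); np.save("w3.npy",w,allow_pickle=True)
E
```

```text
clock: 4.6
eef_pos: [587.6, 180.9, 84.4]
tool_rot: [-1.571, -0.002, -0.101]
force: [-2.6, -2.9, 21.0]
width: 0.1
clock: 5.0
eef_pos: [630.5, 176.2, 82.3]
tool_rot: [-1.57, -0.002, -0.102]
force: [0.1, -0.5, 0.2]
width: 0.1
5.05 [629.  176.6  82.1] [-1.571e+00 -1.000e-03 -1.010e-01] [-0.3  0.1 -0.4] [0.03 0.   0.03] -0.3 [-0.14  0.84 -0.31  1.63  0.35  0.73 -0.71]
```

View pics/w3.png

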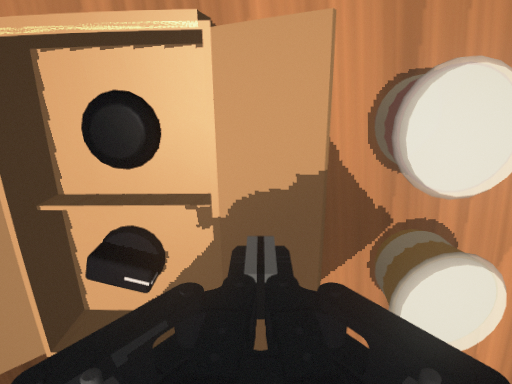

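```bash
python3 - <<'E'
from h import *
w=np.load("w3.npy",allow_pickle=True).item()
print(onz(w,(138,280),34).round(1), "skirt", onz(w,(133,256),12).round(1))
k=onz(w,(133,256),12)
y=np.array([.1,.995,0])
p=k-10*y; p[2]=220; rows(p,[-1.5708,0,-0.1]);print(p)
E
```

```text
[542.3 140.6  34. ] skirt [531.8 147.7  12. ]
shift [ -93.7 -137.9  -48.5] turn [-0.    -0.001  0.001]
[530.77080948 137.72615946 220.        ]
```

```bash
python3 -m jog '[{"x":0,"y":-45,"z":0,"ax":0,"ay":0,"az":0,"grip":0},{"x":-20,"y":-90,"z":0,"ax":0,"ay":0,"az":0,"grip":0},{"x":-50,"y":-125,"z":-8,"ax":0,"ay":0,"az":0,"grip":0},{"x":-94,"y":-138,"z":-13,"ax":0,"ay":0,"az":0,"grip":0},{"x":-94,"y":-138,"z":-13,"ax":0,"ay":0,"az":0,"grip":0}]';python3 -m jog '[{"x":0,"y":0,"z":0,"ax":0,"ay":0,"az":0,"grip":0},{"x":0,"y":0,"z":0,"ax":0,"ay":0,"az":0,"grip":0}]';python3 - <<'E'
from h import *
w=cam("wrist");st();cv2.imwrite("pics/w4.png",w["color"][:,:,::-1]); np.save("w4.npy",w,allow_pickle=True)
w=cam("scene");crop(w,220,80,330,190,"s4.png",5)
E
```

```text
clock: 5.55
eef_pos: [527.1, 174.0, 222.3]
tool_rot: [-1.572, 0.003, -0.095]
force: [1.3, 1.3, -1.0]
width: -0.1
clock: 5.75
eef_pos: [533.8, 173.4, 220.1]
tool_rot: [-1.571, -0.0, -0.099]
force: [0.9, 0.2, -0.3]
width: -0.1
5.8 [533.9 173.4 219.9] [-1.571 -0.    -0.1  ] [ 0.7 -0.2 -0.1] [-0.02 -0.02  0.02] 0.4 [-0.11  0.55 -0.38  1.79  0.26  0.85 -0.72]
```

View pics/w4.png

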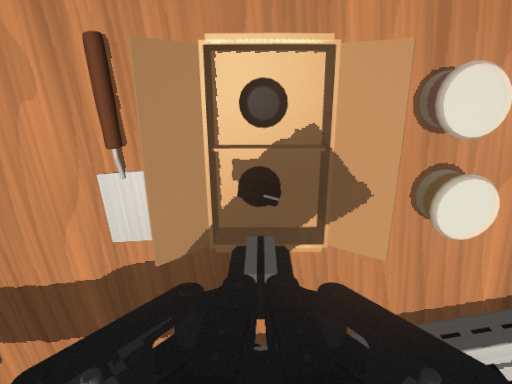

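View pics/s4.png

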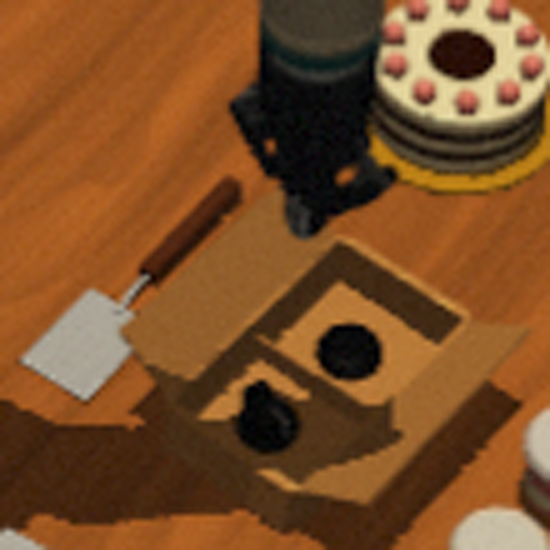

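Both flaps are folded well outward (near: u 135–205, far: u 335–413). Now the knob's pose.

```bash
python3 - <<'E'
from h import *
w=np.load("w4.npy",allow_pickle=True).item()
w["color"]=np.clip(w["color"].astype(float)*1.0,0,255)**0.6*255**0.4
w["color"]=w["color"].astype(np.uint8)
crop(w,225,155,300,220,"w4k.png",10)
E
```

```text
(no output)
```

View pics/w4k.png

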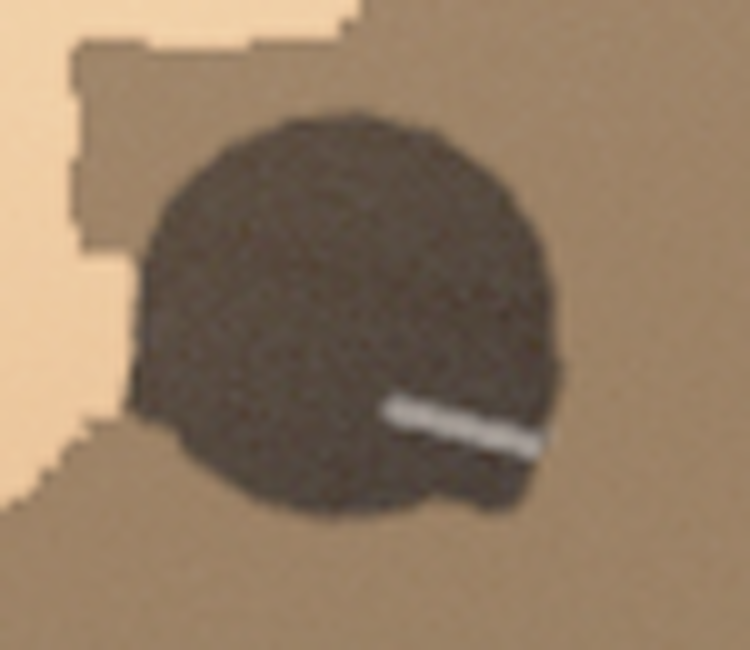

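```bash
python3 - <<'E'
from h import *
w=np.load("w4.npy",allow_pickle=True).item()
c=w["color"].astype(int); m=np.zeros(c.shape[:2],bool)
g=c.min(2); sub=np.s_[190:205,260:285]
print(g[190:205,260:284])
sat=c.max(2)-c.min(2)
mm=(g>60)&(sat<40); mm[:190]=0;mm[205:]=0;mm[:,:260]=0;mm[:,282:]=0
v,u=np.nonzero(mm);print(len(u)); pts=np.array([onz(w,p,34)[:2] for p in zip(u,v)])
wt=g[v,u]; 
l=cv2.fitLine(pts.astype(np.float32),cv2.DIST_L2,0,.01,.01).ravel()
d=l[:2]*np.sign(l[0]);cen=pts.mean(0);t=(pts-cen)@d
print("dir yaw",np.arctan2(d[1],d[0]),"centroid",cen,"extent",t.min(),t.max())
sk=onz(w,(225+34.4-.45,155+31.5-.45),10);print("skirt c",sk)
n=np.array([-d[1],d[0]]);print("skirt centre rel. to line centroid: along",(sk[:2]-cen)@d,"perp",(sk[:2]-cen)@n)
E
```

```text
[[ 26  27  23  27  26  24  26  22  24  24  25  23  24  21  28  26  22  23
   20  23  33  52  58  55]
 [ 21  23  25  21  24  23  21  24  20  20  27  23  24  25  21  25  21  21
   24  24  25  43  52  55]
 [ 27  20  26  25  23  24  23  25  22  26  25  23  25  20  26  28  23  22
   21  22  26  45  55  57]
 [ 22  24  23  24  27  20  27  20  25  27  23  28  28  27  26  22  24  23
   24  21  27  44  56  52]
 [ 24  25  22  29  51  48  31  26  25  26  27  24  25  26  26  22  29  26
   26  20  30  50  53  57]
 [ 25  26  28  58  90  88  78  71  57  39  33  21  20  22  23  25  21  25
   21  22  35  53  55  53]
 [ 26  21  25  60  96 103 106 110  91  85  77  69  53  31  31  27  24  24
   17  26  44  55  57  53]
 [ 22  24  24  29  51  73  78  89  95 102 105 105  95  81  75  68  53  31
   27  39  57  55  56  56]
 [ 22  25  23  25  22  21  21  29  48  71  77  94  95 106 110 105  93  80
   70  59  68  55  54  56]
 [ 23  27  22  24  28  24  20  26  25  23  23  40  52  76  90  93  96 106
  100  62  63  56  55  56]
 [ 26  25  22  22  25  22  25  21  22  26  26  28  23  17  24  36  49  78
   81  57  55  57  55  56]
 [ 21  25  20  23  27  24  24  27  23  25  29  24  26  25  19  24  25  26
   36  56  54  55  56  54]
 [ 20  26  21  26  26  22  24  25  24  21  20  25  22  20  23  25  26  26
   41  53  56  55  55  57]
 [ 25  21  19  20  24  22  23  25  21  22  20  23  22  21  19  30  26  29
   48  55  55  56  54  57]
 [ 21  25  26  26  25  25  25  20  33  27  25  24  23  24  22  24  26  36
   51  54  55  57  54  55]]
42
dir yaw -0.36186075 centroid [542.06912236 140.26909145] extent -8.378316259202768 8.646057301586433
skirt c [529.15279426 147.05894542  10.        ]
skirt centre rel. to line centroid: along -14.483573937556374 perp 1.7775662546878532
```

Knob: axis ≈ (529,146), yaw ≈ -0.36; line length 17 mm and offset 14 mm are consistent with the description. Look at the spindle before choosing which way to grasp.

```bash
python3 - <<'E'
from h import *
rows([511,-177,170],[-1.5708,0,-0.1])
E
python3 -m jog '[{"x":0,"y":0,"z":-48,"ax":0,"ay":0,"az":0,"grip":50},{"x":0,"y":0,"z":-96,"ax":0,"ay":0,"az":0,"grip":50},{"x":0,"y":0,"z":-144,"ax":0,"ay":0,"az":0,"grip":50},{"x":4,"y":0,"z":-192,"ax":0,"ay":0,"az":0,"grip":50},{"x":8,"y":0,"z":-240,"ax":0,"ay":0,"az":0,"grip":50}]'; python3 - <<'E'
from h import *
st();rows([511,-177,170],[-1.5708,0,-0.1])
E
```

```text
shift [  12.1   49.7 -350.9] turn [ 0.  0. -0.]
clock: 6.35
eef_pos: [517.7, -68.1, 219.7]
tool_rot: [-1.57, 0.0, -0.099]
force: [0.8, 0.3, 0.6]
width: 49.9
6.35 [517.7 -68.1 219.7] [-1.57   0.    -0.099] [0.8 0.3 0.6] [-0.02 -0.03  0.02] 49.9 [ 0.34  0.5  -0.39  1.89  0.25  0.8  -0.28]
shift [   4.2   49.7 -109. ] turn [-0.     0.001 -0.   ]
```

```bash
python3 -m jog '[{"x":4,"y":10,"z":-45,"ax":0,"ay":0,"az":0,"grip":50},{"x":4,"y":25,"z":-85,"ax":0,"ay":0,"az":0,"grip":50},{"x":4,"y":50,"z":-109,"ax":0,"ay":0,"az":0,"grip":50},{"x":4,"y":50,"z":-109,"ax":0,"ay":0,"az":0,"grip":50},{"x":4,"y":50,"z":-109,"ax":0,"ay":0,"az":0,"grip":50}]'; python3 - <<'E'
from h import *
w=cam("wrist");st();cv2.imwrite("pics/w5.png",w["color"][:,:,::-1]); np.save("w5.npy",w,allow_pickle=True)
E
```

```text
clock: 6.85
eef_pos: [510.7, -175.0, 169.3]
tool_rot: [-1.569, 0.002, -0.1]
force: [0.2, 0.7, 0.9]
width: 50.2
6.9 [ 511.4 -173.9  170.1] [-1.569 -0.    -0.098] [-0.5  0.  -0.1] [ 0.08  0.04 -0.04] 49.9 [ 0.51  0.59 -0.36  1.89  0.3   0.71 -0.11]
```

View pics/w5.png

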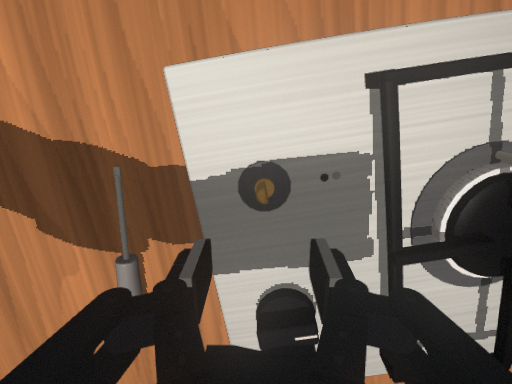

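```bash
python3 - <<'E'
from h import *
w=np.load("w5.npy",allow_pickle=True).item()
w["color"]=((w["color"]/255.)**0.6*255).astype(np.uint8)
crop(w,232,155,300,217,"w5k.png",11)
E
```

```text
(no output)
```

View pics/w5k.png

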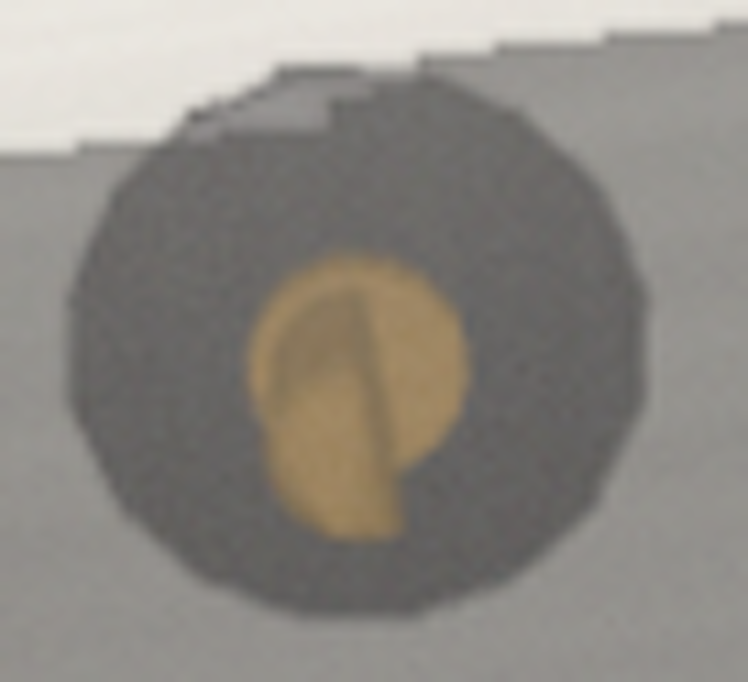

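```bash
python3 - <<'E'
from h import *
w=np.load("w5.npy",allow_pickle=True).item()
c=w["color"].astype(float)[172:208,248:280]
g=c[:,:,0]-0.9*c[:,:,2]
g=(np.clip((c[:,:,0]-40)/(130),0,1)*255).astype(np.uint8)
cv2.imwrite("pics/w5r.png",cv2.resize(g,None,fx=16,fy=16,interpolation=cv2.INTER_LANCZOS4))
print(c[:,:,0].astype(int)[6:33,4:26])
E
```

```text
[[ 60  59  61  59  60  61  63  62  69  77  83  85  84  81  77  77  67  62
   58  61  62  62]
 [ 60  61  59  61  59  62  70  77  86  98 102 101 103 100 100  97  85  76
   68  59  61  60]
 [ 61  58  57  60  61  71  87  98 103 110 115 110 112 115 115 110 101  99
   87  67  63  60]
 [ 54  59  60  61  68  88 101 108 111 106 105  99  99 108 116 119 117 113
  103  84  67  59]
 [ 58  60  59  63  83 105 112 107  97  92  93  91  88 102 115 115 115 116
  114 103  82  64]
 [ 59  57  56  72  98 112 107  96  90  93  92  93  88  99 115 116 116 116
  116 112 100  80]
 [ 59  60  62  86 113 108  95  92  93  93  93  91  86  94 118 116 117 114
  115 113 113  97]
 [ 58  59  69  99 112 101  91  92  93  92  92  90  87  90 112 116 113 115
  115 116 116 106]
 [ 57  57  75 105 109  91  91  92  91  91  92  91  87  88 104 117 118 116
  116 117 118 109]
 [ 60  60  81 111 103  88  90  93  90  90  95  94  88  89 104 117 119 119
  116 117 117 110]
 [ 59  59  78 114 102  90  92  92  92  95  97 100  93  88  99 119 117 117
  119 118 117 109]
 [ 57  55  80 115 102  87  93  95  99 103 107 108 100  86  96 114 114 117
  1
[... 711 characters left out ...]
2 117 109 103  90  87  84  68
   54  54  53  53]
 [ 50  55  54  55  70  92 100 110 113 116 115 115 108 104  91  80  62  52
   52  54  54  51]
 [ 54  53  54  52  63  81  94 105 115 116 115 113 107 101  93  81  63  55
   54  49  51  52]
 [ 54  54  53  52  58  69  84  97 107 116 115 112 110 104  96  84  65  54
   54  53  52  55]
 [ 52  56  56  55  54  57  72  84  97 108 111 110 105 105  97  85  67  52
   54  53  53  54]
 [ 53  52  52  53  55  52  58  68  78  96 110 108 103 102  98  87  70  51
   53  53  53  53]
 [ 51  53  55  52  52  53  53  54  59  73  90  92  90  86  87  79  63  52
   52  52  53  51]
 [ 50  54  53  53  51  54  53  52  52  54  54  56  61  59  57  54  50  53
   52  55  51  52]]
```

View pics/w5r.png

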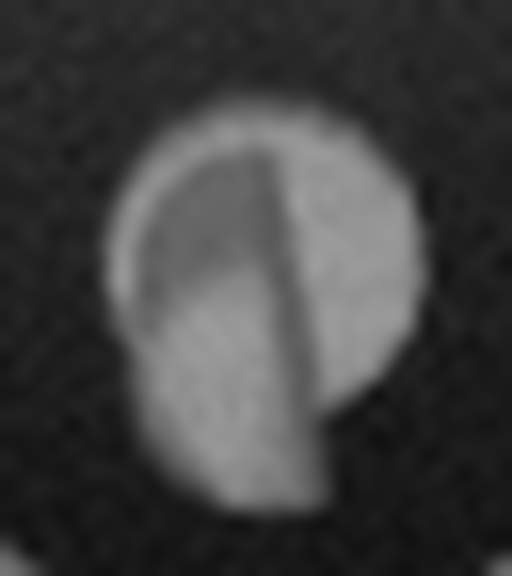

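```bash
python3 - <<'E'
from h import *
w=np.load("w5.npy",allow_pickle=True).item()
for z,L in [(103,[(13,12.35),(15,12.6),(18,13.0),(12,12.15),(21,13.5)]),(93,[(3,12.7),(5,13.2),(7,13.6),(9,13.95),(11,14.3),(13,14.9),(15,15.3),(17,15.6)])]:
    P=np.array([onz(w,(252+c,178+r),z)[:2] for r,c in L])
    l=cv2.fitLine(P.astype(np.float32),cv2.DIST_L2,0,.01,.01).ravel()
    d=l[:2]; d=d if d[1]>0 else -d
    n=np.array([d[1],-d[0]]); print(z,"normal yaw",np.arctan2(n[1],n[0]),P.mean(0))
# axis from collar disc: big dark disc centre & brass disc
dc=(232+357/11-.45,155+343/11-.45); print("dark disc",onz(w,dc,81.5))
print("brass collar",onz(w,(232+358/11-.45,155+363/11-.45),85))
# tip arc: left 265->u, bottom 540
print("topview",)
t=cam("top");c=t["color"].astype(int);m=((c[:,:,0]-c[:,:,2])>50);m[:190]=0;m[210:]=0;m[:,:295]=0;m[:,315:]=0
v,u=np.nonzero(m);print(len(u),u.mean(),v.mean())
o=onz(t,(304.1,200),100)
E
```

```text
103 normal yaw 0.042490315 [ 514.15738473 -163.21862449]
93 normal yaw 0.103341304 [ 515.40967943 -162.35675753]
dark disc [ 513.81072081 -164.0148246    81.5       ]
brass collar [ 513.81083852 -164.34485934   85.        ]
topview
0 nan nan<stdin>:14: RuntimeWarning: Mean of empty slice.
  ret = ret.dtype.type(ret / rcount)
```

```bash
python3 -m jog '[{"x":20,"y":25,"z":-12,"ax":0,"ay":0,"az":0,"grip":50},{"x":20,"y":25,"z":-12,"ax":0,"ay":0,"az":0,"grip":50},{"x":20,"y":25,"z":-12,"ax":0,"ay":0,"az":0,"grip":50}]'; python3 - <<'E'
from h import *
w=cam("wrist");st();np.save("w6.npy",w,allow_pickle=True)
p=proj(w,[513.8,-164.2,100])[0];print(p);u,v=int(p[0]),int(p[1])
c=w["color"].astype(float)[v-20:v+20,u-20:u+20]
g=(np.clip((c[:,:,0]-40)/(130),0,1)*255).astype(np.uint8)
cv2.imwrite("pics/w6r.png",cv2.resize(g,None,fx=14,fy=14,interpolation=cv2.INTER_LANCZOS4))
E
```

```text
clock: 7.25
eef_pos: [529.9, -187.4, 145.5]
tool_rot: [-1.57, -0.0, -0.097]
force: [0.1, -0.2, -0.7]
width: 50.0
7.3 [ 529.8 -187.3  145.9] [-1.57  -0.    -0.097] [-0.1  0.1  0.4] [-0.04  0.02 -0.03] 50.0 [ 0.51  0.65 -0.34  1.85  0.32  0.69 -0.11]
[230.95142232 189.74653098]
```

View pics/w6r.png

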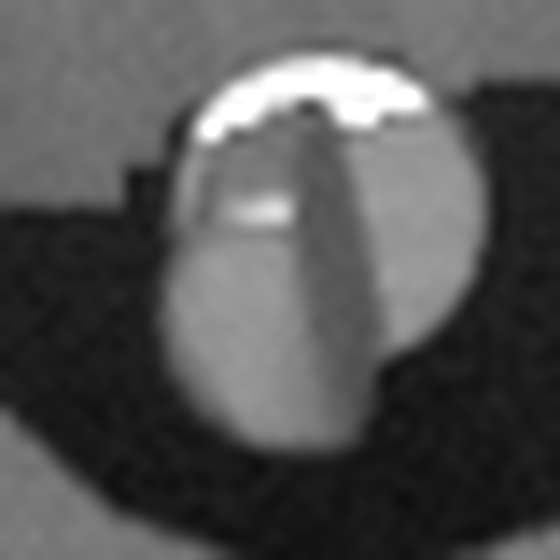

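```bash
python3 - <<'E'
from h import *
w=np.load("w6.npy",allow_pickle=True).item()
u0,v0=210,169
g=w["color"][:,:,0].astype(float)
def edge(rowsr,c0,c1,sgn):
    out=[]
    for v in rowsr:
        r=cv2.GaussianBlur(g,(1,3),0.7)[v,c0:c1] ; d=np.diff(r)*sgn; d=np.clip(d,0,None)
        k=int(d.argmax()); a=slice(max(k-1,0),k+2); out.append(((np.arange(len(d))[a]*d[a]).sum()/d[a].sum()+c0+.5,v))
    return np.array(out)
B=edge(range(v0+11,v0+24),u0+22,u0+29,+1); T=edge(range(v0+18,v0+30),u0+19,u0+26,-1)
print(B[:,0].round(1),T[:,0].round(1))
for z,L in((85,B),(103,T)):
    P=np.array([onz(w,p,z)[:2] for p in L])
    l=cv2.fitLine(P.astype(np.float32),cv2.DIST_HUBER,0,.01,.01).ravel();d=l[:2]*np.sign(l[1])
    n=np.array([d[1],-d[0]]);print(z,np.arctan2(n[1],n[0]),"offset from axis",(l[2:]-[513.8,-164.2])@n)
E
```

```text
[234.3 234.6 234.9 235.1 235.3 235.6 235.8 236.1 236.3 236.4 236.7 236.9
 237. ] [230.6 230.6 230.7 231.3 231.4 231.4 231.6 232.3 232.4 232.5 232.6 234.1]
85 0.09171136 offset from axis 1.2820934568968811
103 0.09123308 offset from axis 0.5329459725404819
```

Spindle axis ≈ (513.8, -164.2), flat faces yaw ≈ 0.091 (both edges agree, offsets as expected). Return to grasp the knob with tool yaw 1.209.

```bash
python3 -m jog '[{"x":0,"y":-40,"z":25,"ax":0,"ay":0,"az":0,"grip":50},{"x":0,"y":-70,"z":65,"ax":0,"ay":-0.14,"az":0,"grip":50},{"x":0,"y":-75,"z":112,"ax":0,"ay":-0.28,"az":0,"grip":50},{"x":0,"y":-75,"z":160,"ax":0,"ay":-0.42,"az":0,"grip":50},{"x":0,"y":-75,"z":208,"ax":0,"ay":-0.56,"az":0,"grip":50}]'; python3 - <<'E'
from h import *
st();rows([529,145.8,150],[-1.5708,0,1.209])
E
```

```text
clock: 7.8
eef_pos: [549.9, 20.7, 222.3]
tool_rot: [-1.572, -0.002, 0.468]
force: [0.2, 0.0, -0.7]
width: 49.9
7.8 [549.9  20.7 222.3] [-1.572 -0.002  0.468] [ 0.2  0.  -0.7] [ 0.02 -0.07 -0.03] 49.9 [ 0.27  0.56 -0.54  1.81  0.36  0.87  0.02]
shift [ 37.6  72.2 121.2] turn [ 0.003 -0.741  0.002]
```

```bash
python3 -m jog '[{"x":11,"y":0,"z":38,"ax":0,"ay":-0.15,"az":0,"grip":50},{"x":24,"y":0,"z":78,"ax":0,"ay":-0.3,"az":0,"grip":50},{"x":38,"y":15,"z":121,"ax":0,"ay":-0.45,"az":0,"grip":50},{"x":38,"y":35,"z":121,"ax":0,"ay":-0.6,"az":0,"grip":50},{"x":38,"y":50,"z":121,"ax":0,"ay":-0.741,"az":0,"grip":50}]'; python3 -m jog '[{"x":0,"y":0,"z":0,"ax":0,"ay":0,"az":0,"grip":50},{"x":0,"y":0,"z":0,"ax":0,"ay":0,"az":0,"grip":50}]'; python3 - <<'E'
from h import *
w=cam("wrist");st();rows([529,145.8,150],[-1.5708,0,1.209]);cv2.imwrite("pics/w7.png",w["color"][:,:,::-1]); np.save("w7.npy",w,allow_pickle=True)
E
```

```text
clock: 8.3
eef_pos: [529.1, 146.3, 171.0]
tool_rot: [-1.572, -0.001, 1.213]
force: [0.0, -1.4, 0.6]
width: 49.7
clock: 8.5
eef_pos: [530.1, 143.8, 171.2]
tool_rot: [-1.571, -0.0, 1.199]
force: [-0.1, 0.5, 0.4]
width: 50.0
8.55 [530.6 143.7 171.6] [-1.572e+00 -1.000e-03  1.199e+00] [-0.3  0.4  0.6] [-0.   -0.02 -0.01] 50.2 [ 0.13  0.66 -0.69  1.86  0.57  0.82  0.34]
shift [ 1.4 21.6  2.3] turn [ 0.002 -0.01   0.001]
```

View pics/w7.png

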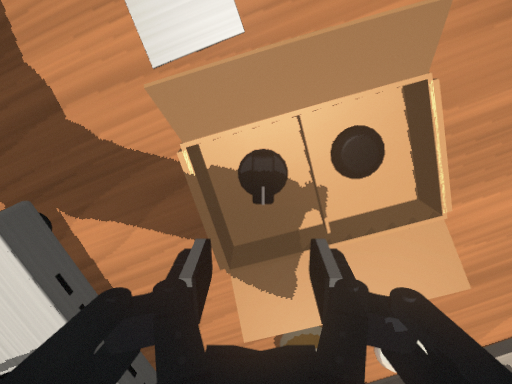

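Knob visible at (263,175), pointer straight down the image; measure it again.

```bash
python3 - <<'E'
from h import *
w=np.load("w7.npy",allow_pickle=True).item()
b=dict(w);b["color"]=((w["color"]/255.)**0.5*255).astype(np.uint8);crop(b,230,140,298,212,"w7k.png",8)
c=w["color"].astype(int);g=c.min(2)
print(g[184:206,256:272])
mm=(g>60)&((c.max(2)-g)<40);mm[:184]=0;mm[206:]=0;mm[:,:256]=0;mm[:,272:]=0
v,u=np.nonzero(mm);pts=np.array([onz(w,p,34)[:2] for p in zip(u,v)]);cen=np.average(pts,axis=0,weights=g[v,u]-25)
l=cv2.fitLine(pts.astype(np.float32),cv2.DIST_L2,0,.01,.01).ravel();d=l[:2]*np.sign(l[0]);t=(pts-cen)@d
print(np.arctan2(d[1],d[0]),cen,t.min(),t.max(),"axis",cen-14*d)
E
```

```text
[[ 28  28  28  27  26  26  28  27  26  24  26  26  27  31  25  29]
 [ 20  31  29  28  25  28  27  27  27  31  28  29  27  28  26  27]
 [ 31  23  28  27  29  40  65  68  53  27  28  25  27  30  26  33]
 [ 24  27  28  27  27  55  96 106  76  25  30  28  27  25  27  27]
 [ 25  28  26  27  23  55 101 111  81  28  30  26  29  31  26  24]
 [ 24  26  26  26  26  57 104 110  82  24  28  23  25  29  29  27]
 [ 28  26  26  30  27  57 100 111  81  25  26  25  27  27  25  23]
 [ 27  26  29  26  28  53 102 111  82  25  25  23  26  25  27  27]
 [ 26  27  25  26  24  55 100 112  80  25  27  25  25  25  28  25]
 [ 29  25  25  26  21  53 101 111  81  24  30  26  27  25  25  29]
 [ 24  26  27  27  25  58 101 112  81  25  26  29  30  26  23  25]
 [ 23  28  29  29  23  55 102 109  81  25  28  22  28  28  25  27]
 [ 21  25  29  22  28  57 101 110  82  24  21  23  26  30  25  30]
 [ 23  28  26  27  24  54  99 110  80  26  28  28  27  25  26  25]
 [ 23  26  22  23  24  57  98 110  81  27  25  25  29  22  27  25]
 [ 28  26  25  27  24  56 102 111  81  24  28  27  27  27  28  27]
 [ 26  23  28  27  26  55 100 110  79  26  25  26  25  22  25  28]
 [ 25  27  26  29  26  54 102 111  80  21  27  26  27  24  24  26]
 [ 22  22  21  25  24  57 101 111  79  28  23  26  25  29  28  22]
 [ 26  33  31  28  30  57 100 111  83  29  32  29  30  32  29  37]
 [ 45  48  46  48  49  59  91  96  83  50  49  46  46  48  45  51]
 [ 60  55  57  59  58  60  68  67  68  57  60  58  57  58  59  59]]
-0.3619044 [541.83614235 140.95030754] -8.952999594696493 8.540948536805825 axis [528.7430027  145.90709083]
```

View pics/w7k.png

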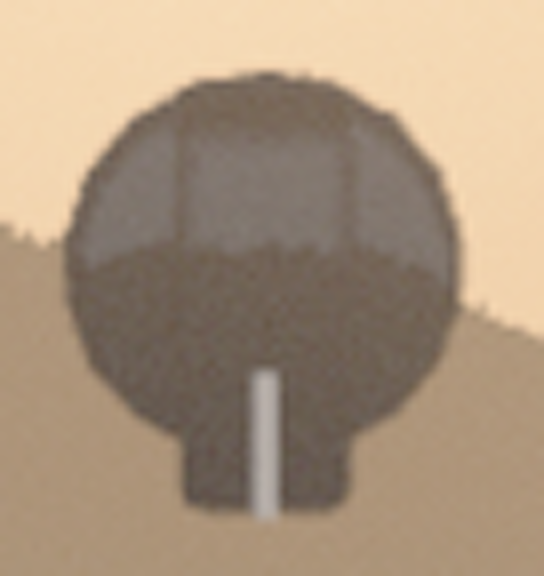

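Confirmed: axis (528.8,145.9), yaw -0.362. The divider is near, so use 37 mm opening for the descent.

```bash
python3 - <<'E'
from h import *
st();rows([528.8,145.9,26],[-1.5708,0,1.209])
E
```

```text
8.55 [530.6 143.7 171.6] [-1.572e+00 -1.000e-03  1.199e+00] [-0.3  0.4  0.6] [-0.   -0.02 -0.01] 50.2 [ 0.13  0.66 -0.69  1.86  0.57  0.82  0.34]
shift [  1.3 145.6   2.7] turn [ 0.002 -0.01   0.001]
```

```bash
python3 -m jog '[{"x":1,"y":40,"z":3,"ax":0,"ay":-0.01,"az":0,"grip":37},{"x":1,"y":80,"z":3,"ax":0,"ay":-0.01,"az":0,"grip":37},{"x":1,"y":105,"z":3,"ax":0,"ay":-0.01,"az":0,"grip":37},{"x":1,"y":105,"z":3,"ax":0,"ay":-0.01,"az":0,"grip":37},{"x":1,"y":105,"z":3,"ax":0,"ay":-0.01,"az":0,"grip":37}]'; python3 - <<'E'
from h import *
st();rows([528.8,145.9,26],[-1.5708,0,1.209]);w=cam("wrist");cv2.imwrite("pics/w8.png",w["color"][:,:,::-1])
E
```

```text
clock: 9.05
eef_pos: [528.5, 145.9, 66.6]
tool_rot: [-1.572, -0.001, 1.211]
force: [1.0, -0.0, 0.6]
width: 36.9
9.05 [528.5 145.9  66.6] [-1.572e+00 -1.000e-03  1.211e+00] [ 1.  -0.   0.6] [ 0.04 -0.01 -0.02] 36.9 [ 0.03  0.81 -0.56  1.93  0.72  0.61  0.21]
shift [ 0.1 40.6 -0.2] turn [0.001 0.002 0.001]
```

View pics/w8.png

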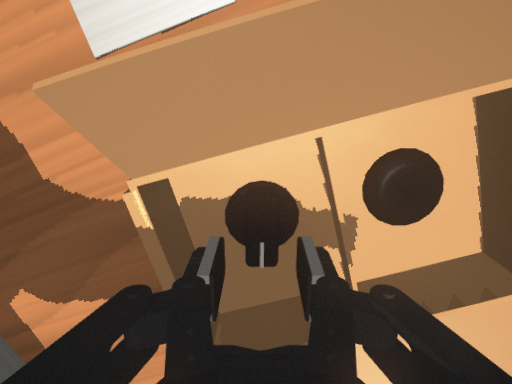

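```bash
python3 -m jog '[{"x":0,"y":20,"z":0,"ax":0,"ay":0,"az":0,"grip":37},{"x":0,"y":35,"z":0,"ax":0,"ay":0,"az":0,"grip":37},{"x":0,"y":40,"z":0,"ax":0,"ay":0,"az":0,"grip":37},{"x":0,"y":40,"z":0,"ax":0,"ay":0,"az":0,"grip":37}]'; python3 - <<'E'
from h import *
st()
E
```

```text
clock: 9.5
eef_pos: [527.7, 145.4, 25.3]
tool_rot: [-1.571, 0.0, 1.212]
force: [-0.5, 0.2, 0.3]
width: 36.9
9.5 [527.7 145.4  25.3] [-1.571  0.     1.212] [-0.5  0.2  0.3] [-0.01 -0.   -0.04] 36.9 [-0.    0.87 -0.49  1.94  0.79  0.54  0.16]
```

```bash
python3 -m jog '[{"x":0,"y":0,"z":0,"ax":0,"ay":0,"az":0,"grip":10},{"x":0,"y":0,"z":0,"ax":0,"ay":0,"az":0,"grip":10},{"x":0,"y":0,"z":0,"ax":0,"ay":0,"az":0,"grip":10},{"x":0,"y":0,"z":0,"ax":0,"ay":0,"az":0,"grip":10}]'; python3 - <<'E'
from h import *
st()
E
python3 -m jog '[{"x":0,"y":-20,"z":0,"ax":0,"ay":0,"az":0,"grip":10},{"x":0,"y":-60,"z":0,"ax":0,"ay":0,"az":0,"grip":10},{"x":0,"y":-105,"z":0,"ax":0,"ay":0,"az":0,"grip":10},{"x":0,"y":-150,"z":0,"ax":0,"ay":0,"az":0,"grip":10},{"x":0,"y":-150,"z":0,"ax":0,"ay":0,"az":0,"grip":10}]'; python3 - <<'E'
from h import *
st();w=cam("wrist");cv2.imwrite("pics/w9.png",w["color"][:,:,::-1]);np.save("w9.npy",w,allow_pickle=True)
E
```

```text
clock: 9.9
eef_pos: [528.3, 145.8, 26.2]
tool_rot: [-1.572, -0.001, 1.212]
force: [-0.2, -0.3, 6.7]
width: 18.7
9.9 [528.3 145.8  26.2] [-1.572e+00 -1.000e-03  1.212e+00] [-0.2 -0.3  6.7] [ 0.01  0.11 -0.03] 18.7 [-0.    0.86 -0.5   1.94  0.79  0.54  0.16]
clock: 10.4
eef_pos: [531.0, 147.3, 180.8]
tool_rot: [-1.579, -0.007, 1.212]
force: [1.1, 0.4, -0.2]
width: 18.7
10.4 [531.  147.3 180.8] [-1.579 -0.007  1.212] [ 1.1  0.4 -0.2] [ 0.08 -0.06  0.03] 18.7 [ 0.13  0.65 -0.71  1.86  0.56  0.83  0.35]
```

View pics/w9.png

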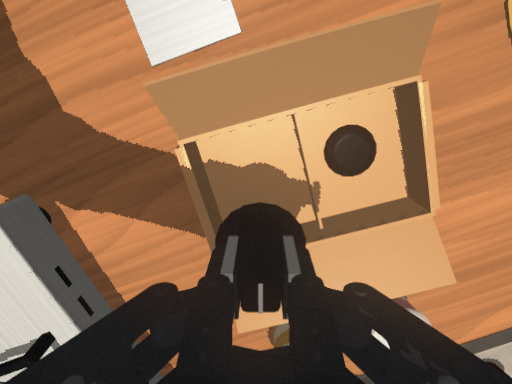

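Knob is held (opening 18.7 mm). Check it in the hand.

```bash
python3 - <<'E'
from h import *
import sys
def hand(w,eef,rot,off=-8):
    c=w["color"].astype(int);g=c.min(2);mm=(g>50)&((c.max(2)-g)<40);mm[:270]=0;mm[325:]=0;mm[:,:250]=0;mm[:,275:]=0
    v,u=np.nonzero(mm);print(len(u),u.min(),u.max(),v.min(),v.max())
    P=np.array([onz(w,p,eef[2]-off) for p in zip(u,v)])
    R=Ro.from_euler('xyz',rot);Q=R.inv().apply(P-eef);print("tool xz centroid",Q.mean(0).round(2),"zrange",Q[:,2].min(),Q[:,2].max())
    l=cv2.fitLine(Q[:,[0,2]].astype(np.float32),cv2.DIST_L2,0,.01,.01).ravel();print(l)
w=np.load("w9.npy",allow_pickle=True).item()
hand(w,np.array([531,147.3,180.8]),[-1.5708,0,1.212])
E
```

```text
149 258 263 283 312
tool xz centroid [ -0.96  -8.   -14.27] zrange -22.71536519010838 -5.954216130864306
[ 4.3817181e-03 -9.9999040e-01 -9.5671827e-01 -1.4274735e+01]
```

```bash
python3 - <<'E'
from h import *
st();rows([555,-164.2,180],[-1.5708,0,1.662])
E
```

```text
10.45 [529.5 146.1 178.1] [-1.576 -0.004  1.211] [-0.3 -0.1 -2.1] [-0.03  0.04 -0.04] 19.0 [ 0.13  0.65 -0.7   1.86  0.57  0.83  0.35]
shift [-281.4   -2.3 -133. ] turn [ 0.006 -0.451  0.002]
```

```bash
python3 -m jog '[{"x":-40,"y":-2,"z":-19,"ax":0,"ay":-0.1,"az":0,"grip":10},{"x":-80,"y":-2,"z":-38,"ax":0,"ay":-0.2,"az":0,"grip":10},{"x":-120,"y":-2,"z":-57,"ax":0,"ay":-0.3,"az":0,"grip":10},{"x":-160,"y":-2,"z":-76,"ax":0,"ay":-0.4,"az":0,"grip":10},{"x":-200,"y":-2,"z":-95,"ax":0,"ay":-0.451,"az":0,"grip":10}]'; python3 - <<'E'
from h import *
st();rows([555,-164.2,180],[-1.5708,0,1.662])
E
```

```text
clock: 10.95
eef_pos: [545.2, -77.3, 175.5]
tool_rot: [-1.568, -0.001, 1.666]
force: [1.0, 0.6, -0.9]
width: 18.9
10.95 [545.2 -77.3 175.5] [-1.568e+00 -1.000e-03  1.666e+00] [ 1.   0.6 -0.9] [-0.02 -0.08  0.07] 18.9 [ 0.62  0.71 -0.85  1.85  0.67  0.9   1.11]
shift [-87.4  -4.5  -1.4] turn [-0.003  0.004  0.001]
```

```bash
python3 -m jog '[{"x":-40,"y":-4,"z":-1,"ax":0,"ay":0.004,"az":0,"grip":10},{"x":-75,"y":-4,"z":-1,"ax":0,"ay":0.004,"az":0,"grip":10},{"x":-87,"y":-4,"z":-1,"ax":0,"ay":0.004,"az":0,"grip":10},{"x":-87,"y":-4,"z":-1,"ax":0,"ay":0.004,"az":0,"grip":10},{"x":-87,"y":-4,"z":-1,"ax":0,"ay":0.004,"az":0,"grip":10}]';python3 -m jog '[{"x":0,"y":0,"z":0,"ax":0,"ay":0,"az":0,"grip":10},{"x":0,"y":0,"z":0,"ax":0,"ay":0,"az":0,"grip":10}]'; python3 - <<'E'
from h import *
st();rows([513.5,-164.2,140],[-1.5708,0,1.662]);w=cam("wrist");cv2.imwrite("pics/w10.png",w["color"][:,:,::-1]);np.save("w10.npy",w,allow_pickle=True)
p=proj(w,[513.8,-164.2,103])[0];print(p);u,v=int(p[0]),int(p[1])
b=dict(w);b["color"]=((w["color"]/255.)**0.6*255).astype(np.uint8);crop(b,u-30,v-30,u+30,v+25,"w10k.png",11,[proj(w,[513.8,-164.2,z])[0] for z in (81,103)])
E
```

```text
clock: 11.45
eef_pos: [554.9, -159.9, 180.5]
tool_rot: [-1.57, -0.002, 1.661]
force: [-0.6, 0.4, -0.2]
width: 18.9
clock: 11.65
eef_pos: [555.6, -159.7, 181.4]
tool_rot: [-1.571, -0.001, 1.662]
force: [-0.9, -0.2, -0.3]
width: 18.7
11.65 [ 555.6 -159.7  181.4] [-1.571e+00 -1.000e-03  1.662e+00] [-0.9 -0.2 -0.3] [ 0.    0.02 -0.02] 18.7 [ 0.75  0.74 -0.85  1.77  0.67  0.95  1.27]
shift [-0.7 41.4 42.3] turn [0.    0.    0.001]
[260.10027825 149.09873604]
```

View pics/w10.png

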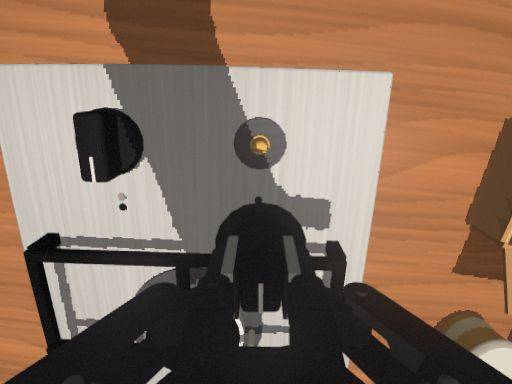

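View pics/w10k.png

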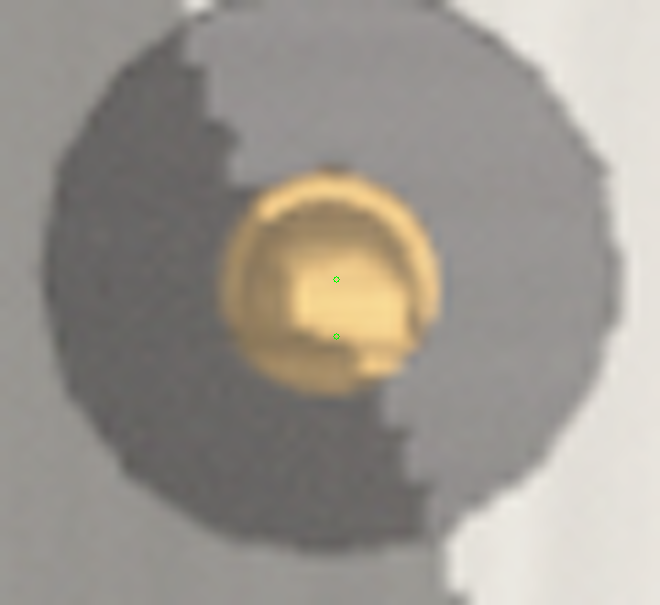

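```bash
python3 - <<'E'
from h import *
w=np.load("w10.npy",allow_pickle=True).item()
eef=np.array([555.6,-159.7,181.4]);rot=[-1.571,-.001,1.662]
c=w["color"].astype(int);g=c.min(2);mm=(g>50)&((c.max(2)-g)<40);mm[:275]=0;mm[325:]=0;mm[:,:253]=0;mm[:,270:]=0
v,u=np.nonzero(mm);P=np.array([onz(w,p,eef[2]+8) for p in zip(u,v)])
Q=Ro.from_euler('xyz',rot).inv().apply(P-eef);k=abs(Q[:,0]-np.median(Q[:,0]))<1.5;Q=Q[k]
print(k.sum(),Q.mean(0),Q[:,2].min(),Q[:,2].max(),cv2.fitLine(Q[:,[0,2]].astype(np.float32),cv2.DIST_L2,0,.01,.01).ravel())
print(u.min(),u.max(),v.min(),v.max())
for p in [(260.2,145)]: pass
cc=(230+332/11-.45,119+272/11-.45);print("disc",onz(w,cc,81.5)); print("collar",onz(w,(230+330/11-.45,119+283/11-.45),85))
E
```

```text
233 [ -0.47475494  -7.99691718 -17.48753582] -29.499634825699108 -5.577210179190547 [ 3.9098919e-03 -9.9999237e-01 -4.7475493e-01 -1.7487535e+01]
253 269 283 324
disc [ 513.29650353 -164.52364987   81.5       ]
collar [ 513.48586791 -164.63771337   85.        ]
```

```bash
python3 -m jog '[{"x":-2,"y":0,"z":22,"ax":0,"ay":0,"az":0,"grip":10},{"x":-4,"y":0,"z":42,"ax":0,"ay":0,"az":0,"grip":10},{"x":-4,"y":25,"z":42,"ax":0,"ay":0,"az":0,"grip":10},{"x":-4,"y":42,"z":42,"ax":0,"ay":0,"az":0,"grip":10},{"x":-4,"y":42,"z":42,"ax":0,"ay":0,"az":0,"grip":10}]';python3 -m jog '[{"x":0,"y":0,"z":0,"ax":0,"ay":0,"az":0,"grip":10},{"x":0,"y":0,"z":0,"ax":0,"ay":0,"az":0,"grip":10},{"x":0,"y":0,"z":0,"ax":0,"ay":0,"az":0,"grip":10}]'; python3 - <<'E'
from h import *
st();rows([513.3,-164.1,128],[-1.5708,0,1.662]);w=cam("wrist");cv2.imwrite("pics/w11.png",w["color"][:,:,::-1])
w=cam("scene");crop(w,180,170,260,240,"s11.png",8)
st()
E
```

```text
clock: 12.2
eef_pos: [512.5, -168.8, 137.8]
tool_rot: [-1.567, -0.001, 1.66]
force: [0.2, 0.1, -1.1]
width: 19.0
clock: 12.5
eef_pos: [514.7, -169.2, 140.2]
tool_rot: [-1.572, 0.001, 1.659]
force: [0.2, 0.1, -0.9]
width: 18.6
12.5 [ 514.7 -169.2  140.2] [-1.572e+00  1.000e-03  1.659e+00] [ 0.2  0.1 -0.9] [ 0.   -0.02  0.01] 18.6 [ 0.78  0.74 -0.81  1.9   0.74  0.82  1.22]
shift [ 5.3 12.2  1. ] turn [ 0.002 -0.003 -0.001]
12.6 [ 514.4 -169.4  139.9] [-1.572  0.     1.659] [ 0.1  0.2 -0.8] [ 0.01 -0.01 -0.05] 18.7 [ 0.78  0.75 -0.81  1.91  0.74  0.82  1.22]
```

View pics/s11.png

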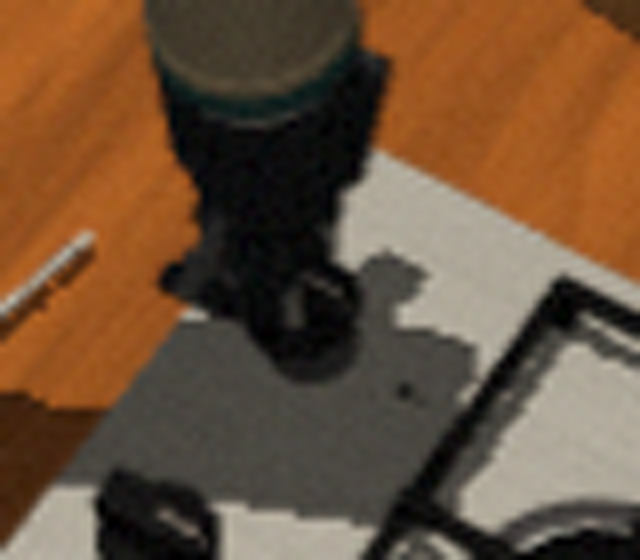

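```bash
python3 -m jog '[{"x":5.3,"y":0,"z":1,"ax":0,"ay":-0.003,"az":0,"grip":10},{"x":5.3,"y":0,"z":1,"ax":0,"ay":-0.003,"az":0,"grip":10},{"x":5.3,"y":0,"z":1,"ax":0,"ay":-0.003,"az":0,"grip":10},{"x":5.3,"y":0,"z":1,"ax":0,"ay":-0.003,"az":0,"grip":10}]'; python3 - <<'E'
from h import *
st();rows([513.3,-164.1,128],[-1.5708,0,1.662])
E
```

```text
clock: 13.0
eef_pos: [512.5, -164.2, 139.3]
tool_rot: [-1.571, 0.0, 1.662]
force: [-0.2, -0.6, -1.2]
width: 18.3
13.0 [ 512.5 -164.2  139.3] [-1.571  0.     1.662] [-0.2 -0.6 -1.2] [ 0.01  0.03 -0.01] 18.3 [ 0.77  0.74 -0.81  1.91  0.74  0.82  1.21]
shift [ 0.1 11.3 -0.8] turn [ 0.  0. -0.]
```

```bash
python3 -m jog '[{"x":0,"y":5,"z":-0.8,"ax":0,"ay":0,"az":0,"grip":10},{"x":0,"y":9,"z":-0.8,"ax":0,"ay":0,"az":0,"grip":10},{"x":0,"y":12,"z":-0.8,"ax":0,"ay":0,"az":0,"grip":10},{"x":0,"y":14,"z":-0.8,"ax":0,"ay":0,"az":0,"grip":10},{"x":0,"y":16,"z":-0.8,"ax":0,"ay":0,"az":0,"grip":10}]'; python3 - <<'E'
from h import *
st();rows([513.3,-164.1,109],[-1.5708,0,1.662])
E
```

```text
clock: 13.5
eef_pos: [513.3, -164.1, 123.0]
tool_rot: [-1.571, -0.0, 1.662]
force: [-0.6, 0.6, -0.9]
width: 18.6
13.5 [ 513.3 -164.1  123. ] [-1.571 -0.     1.662] [-0.6  0.6 -0.9] [0.05 0.02 0.05] 18.6 [ 0.75  0.76 -0.79  1.92  0.77  0.79  1.19]
shift [ 0. 14. -0.] turn [-0.  0.  0.]
```

```bash
python3 -m jog '[{"x":0,"y":2,"z":0,"ax":0,"ay":0,"az":0,"grip":10},{"x":0,"y":4,"z":0,"ax":0,"ay":0,"az":0,"grip":10},{"x":0,"y":6,"z":0,"ax":0,"ay":0,"az":0,"grip":10}]'; python3 - <<'E'
from h import *
st();rows([513.3,-164.1,109],[-1.5708,0,1.662])
E
```

```text
clock: 13.8
eef_pos: [513.4, -164.2, 117.2]
tool_rot: [-1.571, 0.0, 1.662]
force: [0.7, 0.0, 0.1]
width: 18.8
13.8 [ 513.4 -164.2  117.2] [-1.571  0.     1.662] [0.7 0.  0.1] [-0.02 -0.03 -0.05] 18.8 [ 0.75  0.77 -0.78  1.93  0.78  0.78  1.18]
shift [0.1 8.2 0.1] turn [ 0. -0. -0.]
```

It slides over the spindle without force. Continue in.

```bash
python3 -m jog '[{"x":0,"y":2,"z":0,"ax":0,"ay":0,"az":0,"grip":10},{"x":0,"y":4,"z":0,"ax":0,"ay":0,"az":0,"grip":10},{"x":0,"y":6,"z":0,"ax":0,"ay":0,"az":0,"grip":10},{"x":0,"y":8,"z":0,"ax":0,"ay":0,"az":0,"grip":10},{"x":0,"y":8,"z":0,"ax":0,"ay":0,"az":0,"grip":10}]'; python3 - <<'E'
from h import *
st()
E
python3 -m jog '[{"x":0,"y":1,"z":0,"ax":0,"ay":0,"az":0,"grip":10},{"x":0,"y":2,"z":0,"ax":0,"ay":0,"az":0,"grip":10},{"x":0,"y":2,"z":0,"ax":0,"ay":0,"az":0,"grip":10}]'; python3 - <<'E'
from h import *
st()
E
```

```text
clock: 14.3
eef_pos: [513.3, -164.1, 109.2]
tool_rot: [-1.571, 0.0, 1.662]
force: [0.5, 0.6, 0.2]
width: 18.7
14.3 [ 513.3 -164.1  109.2] [-1.571  0.     1.662] [0.5 0.6 0.2] [ 0.05 -0.02 -0.02] 18.7 [ 0.74  0.78 -0.77  1.93  0.79  0.76  1.17]
clock: 14.6
eef_pos: [513.4, -164.1, 107.6]
tool_rot: [-1.571, 0.0, 1.662]
force: [-1.2, -0.0, 4.9]
width: 19.1
14.6 [ 513.4 -164.1  107.6] [-1.571  0.     1.662] [-1.2 -0.   4.9] [-0.    0.27 -0.04] 19.1 [ 0.74  0.79 -0.77  1.93  0.8   0.76  1.16]
```

Home at TCP z≈108 (5 N = spring preload). Press in to the stop.

```bash
python3 -m jog '[{"x":0,"y":1.5,"z":0,"ax":0,"ay":0,"az":0,"grip":10},{"x":0,"y":3,"z":0,"ax":0,"ay":0,"az":0,"grip":10},{"x":0,"y":3,"z":0,"ax":0,"ay":0,"az":0,"grip":10}]'; python3 -m jog '[{"x":0,"y":1,"z":0,"ax":0,"ay":0,"az":0,"grip":10},{"x":0,"y":2,"z":0,"ax":0,"ay":0,"az":0,"grip":10},{"x":0,"y":2,"z":0,"ax":0,"ay":0,"az":0,"grip":10}]'; python3 -m jog '[{"x":0,"y":1,"z":0,"ax":0,"ay":0,"az":0,"grip":10},{"x":0,"y":1,"z":0,"ax":0,"ay":0,"az":0,"grip":10}]'; python3 - <<'E'
from h import *
st()
E
```

```text
clock: 14.9
eef_pos: [513.4, -164.1, 104.6]
tool_rot: [-1.571, 0.0, 1.662]
force: [-1.7, 0.2, 7.5]
width: 18.6
clock: 15.2
eef_pos: [513.5, -164.1, 103.8]
tool_rot: [-1.571, 0.001, 1.662]
force: [-4.0, 0.5, 16.6]
width: 18.7
clock: 15.4
eef_pos: [513.6, -164.1, 103.6]
tool_rot: [-1.572, 0.002, 1.662]
force: [-6.0, 0.3, 24.1]
width: 18.6
15.4 [ 513.6 -164.1  103.6] [-1.572  0.002  1.662] [-6.   0.3 24.1] [ 0.06  1.39 -0.01] 18.6 [ 0.74  0.79 -0.76  1.94  0.81  0.75  1.16]
```

Rigid stop at 103.7 after ~5 mm of travel, now 24 N. Last visual check.

```bash
python3 - <<'E'
from h import *
w=cam("wrist");s=cam("scene");t=cam("top");st()
cv2.imwrite("pics/wf.png",w["color"][:,:,::-1]);cv2.imwrite("pics/sf.png",s["color"][:,:,::-1])
crop(s,165,90,345,265,"sfc.png",4); cv2.imwrite("pics/tf.png",t["color"][:,:,::-1])
E
```

```text
15.55 [ 513.6 -164.1  103.7] [-1.572  0.002  1.662] [-6.3  0.3 23.9] [-0.02  1.42 -0.03] 18.8 [ 0.74  0.79 -0.76  1.94  0.81  0.75  1.16]
```

View pics/wf.png

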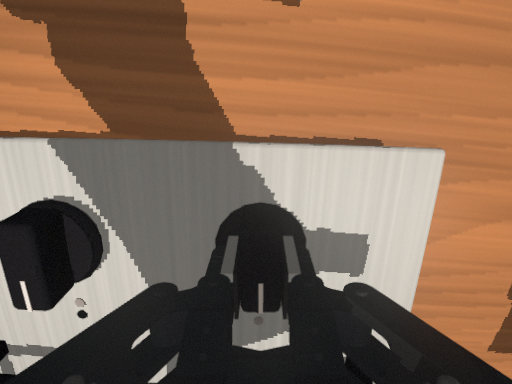

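View pics/sfc.png

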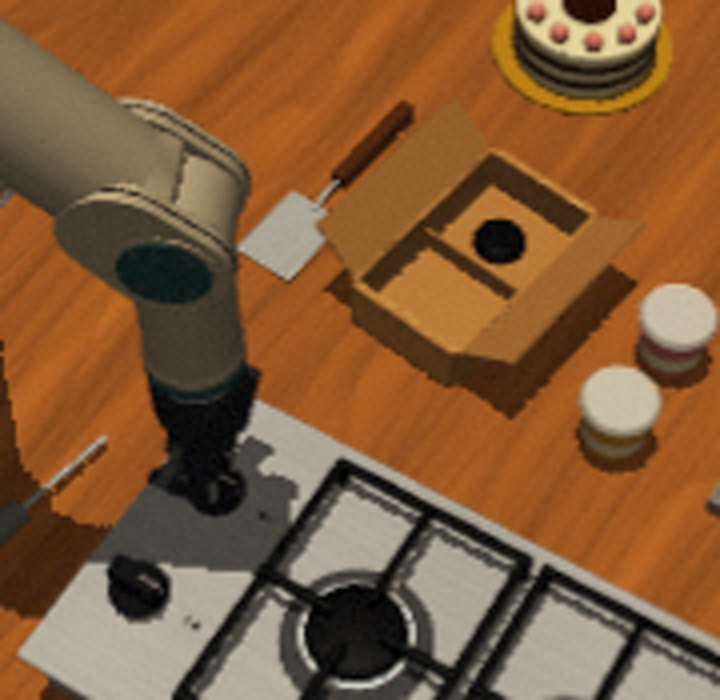

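View pics/tf.png

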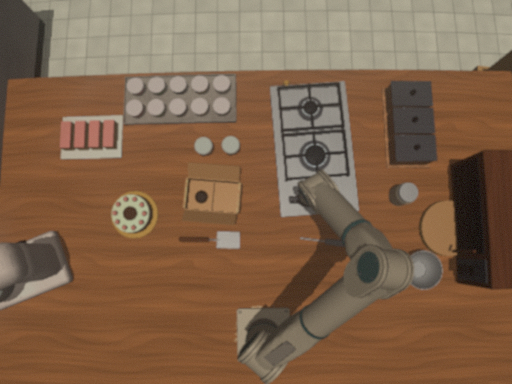

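The knob is down flat on the valve at wrist (262,240), with its pointer as before in the grip. Both flaps stand outward, and the bystanders are unmoved in the top view.

```bash
python3 - <<'E'
from h import *
print(finish_job())
st()
E
```

```text
the job is handed in; nothing more can be done
None
the job is handed in; nothing more can be done
```

The new knob is on the hob's bare spindle and the arm is still holding it pressed in. I handed the job in at about 15.6 s of the 62 s allowed.

- **Carton:** I folded both long flaps outward well past upright. I judged this from the pictures and did not calculate the angles. The force reading touched 21 N once while I was folding the far flap, then dropped back to zero.
- **Knob:** I took it from the carton and turned it from -0.36 rad to 0.09 rad, the direction the spindle's flat faces. It slid onto the spindle without resistance.
- **Seating and pressing:** I felt the spring (about 5 N) just after the gripper passed the expected home height. The knob then travelled about 5 mm with a rising spring force to a rigid stop.
- **Last checks:** The push was steady at about 24 N, with a sideways force of about 6 N. The jaws were at 18.7 mm on the bar grip, which is 20 mm wide by the description. The screwdriver is partly hidden by the arm in the last top picture, but it and everything else on the counter look where they started.

The pointer measurement in the hand came out 0.5 to 1 mm off to one side of the gripper, within the calibration error. It did not affect the fit.

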